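Infrared temperature check of a heat sink

TASK

Pick up the pistol-shaped infrared thermometer and take a reading of the taller of the two finned heat sinks: hold the lens about 60 mm in front of the black square patch on its flat side, pointing straight at the middle of the patch, and keep still there for two seconds without touching or shifting the heat sink. Then stand the thermometer upright again in the middle of its round mat.

Things in the scene. Friction and masses are not known exactly. Their poses are not given: they have to be found in the camera images.
- barrel (a point): Middle of the barrel of the pistol-shaped thermometer (yellow and black, 0.18 to 0.36 kg), standing loose on the mat. Barrel: level box 110 mm long (50 behind this point to 60 ahead), 36 wide, 36 high; grip it from above across the 36 mm. Below it a handle (36 x 28 mm) and a flat foot, 70 x 56 mm, its underside 115 mm below this point. Axes: x along the barrel, the way it looks; y across; z up.
- lens (a point): The lens, in the front end of the black nozzle (30 mm across): 72 mm ahead of the barrel's middle along x, at the same height. Same axes as the barrel; it looks along +x.
- patch (a point): Middle of the black patch (40 x 40 mm), 165 mm above the table, half-way across the flat side of the taller heat sink: aluminium, loose, 110 mm wide, 60 deep, 210 tall, 1.7 kg, upright fins on the opposite side. Axes: x into the heat sink, square to the flat side (-x points out of the patch); y along that side; z up. The other heat sink, 95 mm tall with a patch too, is a bystander.
- mat: Flat round black rubber mat, 150 mm across and 6 mm thick, fixed on the table; the thermometer starts on it. Origin: centre of its underside, on the table.
Not all that is in view belongs to the job. What is shaped like the part that bears patch but red is not meant. What is shaped like the part that bears barrel but blue is not meant.

How it is judged:
On the way:
1. the lens is held still in front of the patch on the tall heat sink, pointing at it (x of patch in the frame of lens between 0.03 and 0.1 m and y of patch in the frame of lens between -0.02 and 0.02 m and z of patch in the frame of lens between -0.02 and 0.02 m and x of lens in the frame of patch below -0.025 m and angle between the x axis of lens and the x axis of patch, either way round below 0.26 rad and linear speed of thermometer below 0.03 m/s and angular speed of thermometer below 0.3 rad/s), for 1.5 s.
At the end, for the whole second after the job is handed in: Thermometer let go, at rest and upright (within 6 degrees) on the mat, within 30 mm of its centre. Before, the lens was held still 1.5 s, 30 to 100 mm from the patch, its line of sight within 20 mm of the patch's middle (sideways, up or down) and 15 degrees of square to it (horizontal distance between barrel and mat below 0.03 m and angle between barrel's own z axis and vertical below 0.1 rad and height (world z) of barrel between 0.115 and 0.127 m and linear speed of thermometer below 0.02 m/s and angular speed of thermometer below 0.2 rad/s); the robot touches nothing.
It fails at once if the thermometer touches the tall heat sink (contact force between thermometer and heatsink above 1 N).
It fails at once if the tall heat sink is shifted by more than 15 mm (distance of patch from where it was at the start of the episode above 0.015 m).
It fails at once if the thermometer is tipped over (angle between barrel's own z axis and vertical above 0.8 rad).
It also fails if it takes over 48 s, if anything falls off the work surface, if the arm or the gripper's body presses on something with over 40 N, if the wrist force passes 120 N, or if a joint passes its speed limit or range.

ROBOT

A 6-joint arm with a two-finger parallel gripper is mounted at the origin on the work surface. World frame = base frame: x ahead of the robot, y to its left, z up, the work surface at z = 0. Lengths are in m, angles in rad, forces in N, time in s.
With the tool pointing down it reaches from about 0.375 to 0.9 m from the base axis. Payload 3.1 kg.
Tool frame: the origin (TCP) lies on the front face of the gripper's body, between the roots of the fingers; the fingertips stand 73 mm ahead of it and the grasp point (between the pads) lies 54 mm ahead of it (manip.tips_ahead is the distance from the TCP to the fingertips, in m); z points along the fingers, y is the line along which they close (so a half turn about z gives the same grasp; the last joint's range is limited). The gripper opens to 85 mm and grips with 20 to 120 N. Pads are 22 mm wide; open, the fingers measure 114 mm over their backs; the gripper's body (76 mm by 85 mm) begins 54 mm behind the grasp point. The pads swing forward as they close: fully open they stand 13 mm farther back than shut.
Start: joints at [-1.446, 0.527, 1.433, -0, 1.181, -0.178], TCP at [0.186, -0.597, 0.304] pointing down, gripper open.
Joint ranges: [-3.08, 3.08], [-0.75, 2.2], [0.22, 2.44], [-1.43, 4.57], [0, 2.65], [-2.85, 2.85]. Speed limits (rad/s): [2.79, 2.79, 3.14, 3.14, 3.14, 3.14].

INTERFACE

Orientations are given as a unit quaternion [x, y, z, w].
In Python, from station import sense, eyes, workorder, manip gives the robot as it stands.
- The arm moves only by the shell command python3 -m inch 'ROWS' [OPENING] [FORCE]. ROWS is JSON, a list of rows, each an object of numbers: "dx", "dy", "dz": the shift along the tool's x, y, z in cm; "wx", "wy", "wz": the turn, a rotation vector about the tool's x, y, z in degrees. In form: [{"dx": .., "dy": .., "dz": .., "wx": .., "wy": .., "wz": ..}, ...]. A call has 1 to 10 rows; each row shifts and turns the commanded pose from where the row before left it, along the tool's axes as they then stand; what a row does not reach is not made up. A row lasts 1/8 s, in which the tool goes at most 62.5 mm and 10.7 degrees, less where a joint would pass 70% of its speed; a pose out of reach is approached as far as the arm can. A call with a gripper value outside its range is refused whole. OPENING is the opening, from 0 (shut) to 1 (fully open), set as the call begins (- or left out, the last holds). The fingers move at their own pace and stop on an object; FORCE is the grip in N (left out, the last holds). Time passes only in rows, so rows that do not move let the fingers close. It gives the time, the measured TCP pose, the force, the opening and the grip force at its end, in the units of the state.
- sense(): the state, without advancing time (a new reading comes with each control period).
- eyes.snapshot(name): name is "scene" or "top" or "wrist"; returns the picture (384x512x3 uint8, red, green, blue); there is no depth.
- eyes.camera_params(name): a dict with "fx", "fy", "cx", "cy" (pixels), "D" ([k1, k2, p1, p2, k3] as OpenCV has them; the pictures are not rectified), "rvec" (rotation vector, rad) and "tvec" (3), from world to camera coordinates, as OpenCV has them. Camera axes: x right, y down, z forward; pixel columns grow to the right and rows downward; lengths in m; the calibration is good to about 2 mm. A picture is of the moment at which its call begins: read the wrist's pose just before it. camera_params takes no time and is no camera call; for the wrist camera it gives the pose at the moment of the call.
- workorder.sign_off(): hands the job in; it is judged then, once.
The state is a dict: "t": time; "q": joint angles; "qd": joint speeds; "tau": joint torques, N m; "tcp_pos": TCP position; "tool_rot": TCP orientation; "force": force on the tool from outside, world axes, zero at the start; "ft_torque": the same for the moment, N m; "finger_gap": opening from 0.0 (shut) to 1.0 (fully open); "gripper_force": force on a finger pad.
Only numpy, scipy, OpenCV 4.12 (cv2) and the standard library are available. Lean on these libraries where they do the work, as an engineer would, in place of code of your own. Each camera call takes 0.05 s, during which the arm holds its last target. There are 200 camera calls.

## Working session

There is one attempt and no reset: what is moved stays moved. The work goes in short steps, Python scripts to look and compute and a shell command to move; the robot and the scene stay as the last step left them, time stands still between calls to the robot, and variables do not carry over. Pictures are saved under pics/ and viewed, at most 10 in all, crops included, and the job is handed in when it is done.

```bash
mkdir -p pics
cat > h.py <<'E'
import numpy as np, cv2
from station import sense, eyes, workorder, manip
from scipy.spatial.transform import Rotation as R
def ray(c,uv):
    K=np.array([[c['fx'],0,c['cx']],[0,c['fy'],c['cy']],[0,0,1]]);
    p=cv2.undistortPoints(np.array(uv,float).reshape(-1,1,2),K,np.array(c['D']))[:,0]
    M=cv2.Rodrigues(np.array(c['rvec'],float))[0]; t=np.array(c['tvec'],float).ravel()
    return -M.T@t, np.c_[p,np.ones(len(p))]@M
def onz(c,uv,z):
    o,d=ray(c,uv); return o+d*((z-o[2])/d[:,2])[:,None]
def proj(c,P):
    K=np.array([[c['fx'],0,c['cx']],[0,c['fy'],c['cy']],[0,0,1]])
    return cv2.projectPoints(np.array(P,float).reshape(-1,1,3),np.array(c['rvec'],float),np.array(c['tvec'],float),K,np.array(c['D']))[0][:,0]
E
python3 - <<'E'
from h import *
a=[eyes.snapshot(n)[:,:,::-1] for n in ('scene','top')]
for n,i in zip(('scene','top'),a): cv2.imwrite(f'pics/{n}0.png',i); c=eyes.camera_params(n); print(n,ray(c,[[256,192]]))
s=sense(); print(s['t'],s['tool_rot'],R.from_quat(s['tool_rot']).as_matrix())
E
```

```text
scene (array([0.78189851, 0.24862728, 0.64547512]), array([[-0.49938214, -0.2752203 , -0.82151911]]))
top (array([0.35775209, 0.04813368, 0.77490032]), array([[ 0.20036653,  0.01757723, -0.97959728]]))
0.1 [ 9.88559241e-01  1.50829943e-01  2.69423208e-05 -9.77102871e-04] [[ 9.54500655e-01  2.98208720e-01 -2.41484580e-04]
 [ 2.98208615e-01 -9.54498747e-01  1.93997556e-03]
 [ 3.48020901e-04 -1.92372073e-03 -9.99998089e-01]]
```

View pics/scene0.png

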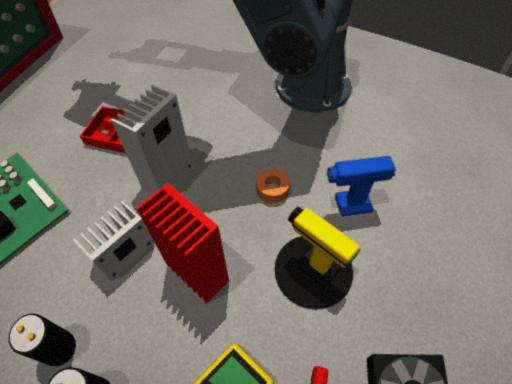

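View pics/top0.png

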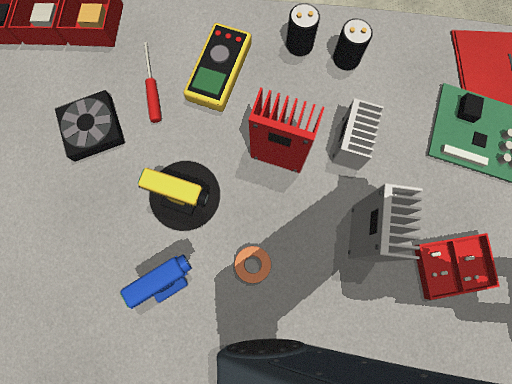

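Scene view: the yellow thermometer is at (325,237) on the mat at (314,272). The tall grey sink's patch is at (161,131). Top view: barrel at (172,188), mat at (185,195), tall grey sink's patch at (374,222).
Candidates: thermometers are yellow (325,237) and blue (360,180), and the yellow one is meant. Sinks are tall grey (155,135), short grey (120,245) and red (190,240), and the tall grey one is meant. I'll confirm in one enlarged crop.

Run:
```python
from h import *
s=cv2.imread('pics/scene0.png'); t=cv2.imread('pics/top0.png')
def cr(i,x,y): return cv2.resize(i[y:y+75,x:x+100],(400,300),interpolation=cv2.INTER_CUBIC)
cv2.imwrite('pics/crop.png',np.vstack([np.hstack([cr(s,110,85),cr(s,270,200)]),np.hstack([cr(t,335,175),cr(t,130,155)])]))
```

```text
(no output)
```

View pics/crop.png

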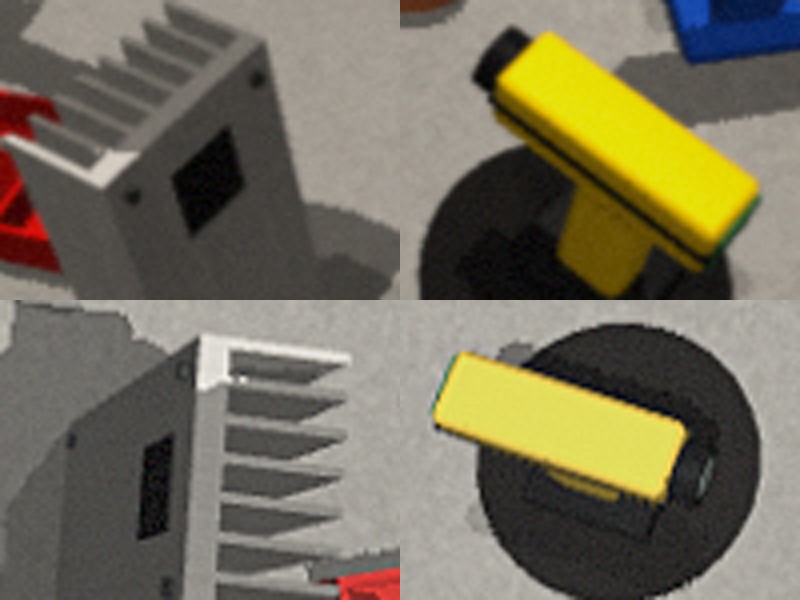

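The crop confirms both: yellow thermometer on the mat, and tall grey sink with its black patch and six fins. Next I'll localize them from the corner pixels.

Run:
```python
from h import *
s,t=[eyes.camera_params(n) for n in('scene','top')]
f=lambda p,o:np.array(p)/4+np.array(o)-.375
ps,pt=f([[209,181]],(110,85)),f([[157,187]],(335,175))
print('patch',onz(s,ps,.165),onz(t,pt,.165))
e=onz(s,f([[102,188],[268,38]],(110,85)),.21);print('edge',e,np.linalg.norm(e[1]-e[0]),'mid',e.mean(0))
d=e[1]-e[0];print('edge ang',np.degrees(np.arctan2(d[1],d[0])))
for c,p,o in((s,[[148,32],[362,190],[310,260],[97,98]],(270,200)),(t,[[286,130],[60,52],[36,125],[260,200]],(130,155))):
  q=onz(c,f(p,o),.139);ax=(q[0]+q[3]-q[1]-q[2])/2;print('barrel',q.mean(0),np.linalg.norm(ax),np.linalg.norm(q[0]-q[3]),np.degrees(np.arctan2(ax[1],ax[0])))
print('mat',onz(t,f([[219,162]],(130,155)),.006))
```

```text
patch [[ 0.44726522 -0.13526092  0.165     ]] [[ 0.44834314 -0.13750073  0.165     ]]
edge [[ 0.50297163 -0.13836675  0.21      ]
 [ 0.39146278 -0.131177    0.21      ]] 0.11174039587887628 mid [ 0.44721721 -0.13477187  0.21      ]
edge ang 176.31085094741627
barrel [0.49543014 0.21702159 0.139     ] 0.10618759480531192 0.03897979430018665 -104.82526305825841
barrel [0.4864797  0.20986296 0.139     ] 0.10576280191504035 0.0323187150867152 -104.33155260657965
mat [[0.49687832 0.21007808 0.006     ]]
```

```bash
python3 -m inch '[{"dx":4.25,"dy":-2.37,"dz":-1.15},{"dx":4.25,"dy":-2.37,"dz":-1.15},{"dx":4.25,"dy":-2.37,"dz":-1.15},{"dx":4.25,"dy":-2.37,"dz":-1.15},{"dx":4.25,"dy":-2.37,"dz":-1.15},{"dx":4.25,"dy":-2.37,"dz":-1.15},{"dx":4.25,"dy":-2.37,"dz":-1.15}]' 1 && python3 -m inch '[{"dx":2.35,"dy":-5.18},{"dx":2.35,"dy":-5.18},{"dx":2.35,"dy":-5.18},{"dx":2.35,"dy":-5.18},{"dx":2.35,"dy":-5.18},{"dx":2.35,"dy":-5.18},{"dx":2.35,"dy":-5.18},{"dx":2.35,"dy":-5.18},{"dx":2.35,"dy":-5.18},{"dx":2.35,"dy":-5.18}]' && python3 -m inch '[{"wz":-9.7,"dz":1},{"wz":-9.7,"dz":1},{"wz":-9.7,"dz":1},{"wz":-9.7,"dz":1},{"wz":-9.7,"dz":1},{"wz":-9.7,"dz":1},{}]'
python3 - <<'E'
from h import *
s=sense();print(s['tcp_pos'],s['tool_rot'],s['q']);i=eyes.snapshot('wrist');cv2.imwrite('pics/w1.png',i[:,:,::-1])
E
```

```text
[ 0.1863293  -0.59604199  0.30301292] [ 9.88559241e-01  1.50829943e-01  2.69423208e-05 -9.77102871e-04] [-1.44650588e+00  5.28379985e-01  1.43381887e+00  9.49457978e-07
  1.18134874e+00 -1.78525593e-01]invalid input at $[0]: expected keys dx, dy, dz, wx, wy, wz
```

View pics/w1.png

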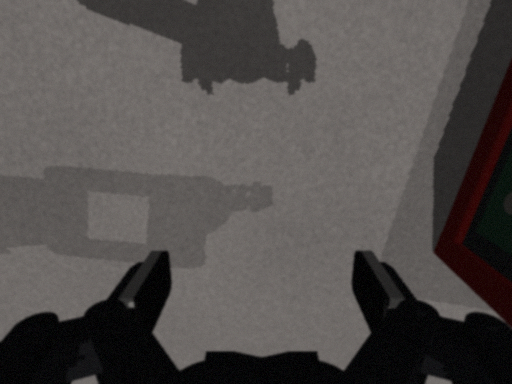

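The arm did not move because every row needs all six keys. The picture shows bare table under the start pose. I'll resend the rows in full.

```bash
python3 -m inch '[{"dx":4.25,"dy":-2.37,"dz":-1.15,"wx":0,"wy":0,"wz":0},{"dx":4.25,"dy":-2.37,"dz":-1.15,"wx":0,"wy":0,"wz":0},{"dx":4.25,"dy":-2.37,"dz":-1.15,"wx":0,"wy":0,"wz":0},{"dx":4.25,"dy":-2.37,"dz":-1.15,"wx":0,"wy":0,"wz":0},{"dx":4.25,"dy":-2.37,"dz":-1.15,"wx":0,"wy":0,"wz":0},{"dx":4.25,"dy":-2.37,"dz":-1.15,"wx":0,"wy":0,"wz":0},{"dx":4.25,"dy":-2.37,"dz":-1.15,"wx":0,"wy":0,"wz":0}]' 1 && python3 -m inch '[{"dx":2.35,"dy":-5.18,"dz":0,"wx":0,"wy":0,"wz":0},{"dx":2.35,"dy":-5.18,"dz":0,"wx":0,"wy":0,"wz":0},{"dx":2.35,"dy":-5.18,"dz":0,"wx":0,"wy":0,"wz":0},{"dx":2.35,"dy":-5.18,"dz":0,"wx":0,"wy":0,"wz":0},{"dx":2.35,"dy":-5.18,"dz":0,"wx":0,"wy":0,"wz":0},{"dx":2.35,"dy":-5.18,"dz":0,"wx":0,"wy":0,"wz":0},{"dx":2.35,"dy":-5.18,"dz":0,"wx":0,"wy":0,"wz":0},{"dx":2.35,"dy":-5.18,"dz":0,"wx":0,"wy":0,"wz":0},{"dx":2.35,"dy":-5.18,"dz":0,"wx":0,"wy":0,"wz":0},{"dx":2.35,"dy":-5.18,"dz":0,"wx":0,"wy":0,"wz":0}]' && python3 -m inch '[{"dx":0,"dy":0,"dz":1,"wx":0,"wy":0,"wz":-9.7},{"dx":0,"dy":0,"dz":1,"wx":0,"wy":0,"wz":-9.7},{"dx":0,"dy":0,"dz":1,"wx":0,"wy":0,"wz":-9.7},{"dx":0,"dy":0,"dz":1,"wx":0,"wy":0,"wz":-9.7},{"dx":0,"dy":0,"dz":1,"wx":0,"wy":0,"wz":-9.7},{"dx":0,"dy":0,"dz":1,"wx":0,"wy":0,"wz":-9.7},{"dx":0,"dy":0,"dz":0,"wx":0,"wy":0,"wz":0}]'
python3 - <<'E'
from h import *
s=sense();print(s['t'],s['tcp_pos'],s['tool_rot'],s['q']);i=eyes.snapshot('wrist');cv2.imwrite('pics/w2.png',i[:,:,::-1])
E
```

```text
t: 1.02
tcp_pos: [0.4217, -0.3481, 0.3846]
tool_rot: [0.989, 0.151, -0.0, -0.0]
force: [-0.3, -0.3, 0.5]
finger_gap: 1.003
gripper_force: 0.0
t: 2.28
tcp_pos: [0.4906, 0.2169, 0.3843]
tool_rot: [0.989, 0.151, -0.0, 0.0]
force: [0.2, -0.3, 0.1]
finger_gap: 0.998
gripper_force: 0.0
t: 3.15
tcp_pos: [0.4901, 0.2149, 0.3235]
tool_rot: [0.791, 0.612, -0.001, -0.001]
force: [-0.2, 0.8, -0.8]
finger_gap: 0.996
gripper_force: 0.0
3.15 [0.4901179  0.2149023  0.32348762] [ 7.91021249e-01  6.11787278e-01 -1.17653418e-03 -5.71090523e-04] [ 2.04296736e-01  3.83409375e-01  1.63344831e+00 -6.14435968e-06
  1.12735059e+00  4.58458234e-01]
```

View pics/w2.png

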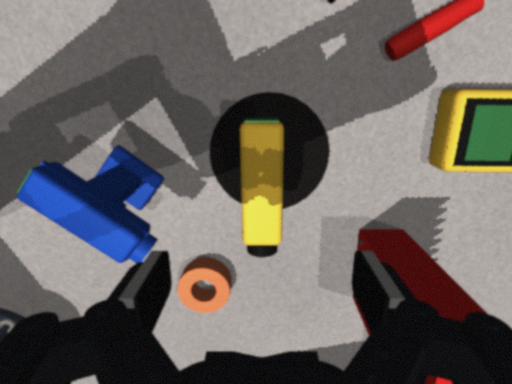

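Wrist view: barrel top face runs from its rear edge at rows ~123 to its front edge at ~246, columns 242–283. The mat circle is centred near (269,150), and the nozzle points down in the image.

Run:
```python
from h import *
c=eyes.camera_params('wrist');i=cv2.imread('pics/w2.png');hsv=cv2.cvtColor(i,cv2.COLOR_BGR2HSV)
m=cv2.inRange(hsv,(20,120,60),(35,255,255));m[:,350:]=0
k=max(cv2.findContours(m,0,2)[0],key=cv2.contourArea);b=cv2.boxPoints(cv2.minAreaRect(k));print(b)
q=onz(c,b,.139);print(q);cc=q.mean(0)
b=b[np.argsort(b[:,1])];q=onz(c,b,.139);ax=(q[2]+q[3]-q[0]-q[1])/2;L=np.linalg.norm(ax);u=ax/L
print('centre',cc,L,np.degrees(np.arctan2(u[1],u[0])),'barrel pt',cc-.005*u)
print('mat',onz(c,[[210,150],[328,150],[269,92],[269.3,149.7]],.006))
s=sense();M=R.from_quat(s['tool_rot']).as_matrix();y=M[:,1];print('tool y ang',np.degrees(np.arctan2(y[1],y[0])),'delta tool cm',100*M.T@(np.r_[(cc-.005*u)[:2],.176]-s['tcp_pos']))
```

```text
[[239. 122.]
 [283. 122.]
 [283. 245.]
 [239. 245.]]
[[0.48744249 0.27263446 0.139     ]
 [0.52115476 0.26385541 0.139     ]
 [0.49607559 0.15829954 0.139     ]
 [0.4578128  0.16826354 0.139     ]]
centre [0.49062141 0.21576324 0.139     ] 0.10846925757457053 -104.60690621650367 barrel pt [0.49188234 0.22060163 0.139     ]
mat [[0.43113984 0.23847173 0.006     ]
 [0.57266203 0.20161294 0.006     ]
 [0.51866315 0.28649743 0.006     ]
 [0.50235921 0.22031941 0.006     ]]
tool y ang -14.616320433656123 delta tool cm [5.85202875e-01 5.48091258e-03 1.48072369e+01]
```

```bash
python3 -m inch '[{"dx":0.3,"dy":0,"dz":3.0,"wx":0,"wy":0,"wz":0},{"dx":0.3,"dy":0,"dz":3.0,"wx":0,"wy":0,"wz":0},{"dx":0,"dy":0,"dz":3.0,"wx":0,"wy":0,"wz":0},{"dx":0,"dy":0,"dz":3.0,"wx":0,"wy":0,"wz":0},{"dx":0,"dy":0,"dz":2.8,"wx":0,"wy":0,"wz":0},{"dx":0,"dy":0,"dz":0,"wx":0,"wy":0,"wz":0}]' 1 && python3 -m inch '[{"dx":0,"dy":0,"dz":0,"wx":0,"wy":0,"wz":0},{"dx":0,"dy":0,"dz":0,"wx":0,"wy":0,"wz":0},{"dx":0,"dy":0,"dz":0,"wx":0,"wy":0,"wz":0},{"dx":0,"dy":0,"dz":0,"wx":0,"wy":0,"wz":0},{"dx":0,"dy":0,"dz":0,"wx":0,"wy":0,"wz":0},{"dx":0,"dy":0,"dz":0,"wx":0,"wy":0,"wz":0},{"dx":0,"dy":0,"dz":0,"wx":0,"wy":0,"wz":0},{"dx":0,"dy":0,"dz":0,"wx":0,"wy":0,"wz":0}]' 0 60
```

```text
t: 3.95
tcp_pos: [0.4914, 0.2206, 0.1751]
tool_rot: [0.791, 0.612, -0.002, -0.001]
force: [0.1, 0.8, 0.1]
finger_gap: 0.998
gripper_force: 0.0
t: 4.95
tcp_pos: [0.4925, 0.2211, 0.1777]
tool_rot: [0.79, 0.612, 0.001, 0.0]
force: [-1.7, 0.3, 6.5]
finger_gap: 0.41
gripper_force: 60.2
```

Gripped. Next I'll lift, turn 11° and check the red sink's clearance.

```bash
python3 -m inch '[{"dx":0,"dy":0,"dz":-1.1,"wx":0,"wy":0,"wz":0},{"dx":0,"dy":0,"dz":-1.1,"wx":0,"wy":0,"wz":0},{"dx":0,"dy":0,"dz":-1.1,"wx":0,"wy":0,"wz":-3},{"dx":0,"dy":0,"dz":-1.1,"wx":0,"wy":0,"wz":-4},{"dx":0,"dy":0,"dz":0,"wx":0,"wy":0,"wz":-4},{"dx":0,"dy":0,"dz":0,"wx":0,"wy":0,"wz":0}]'
python3 - <<'E'
from h import *
t=eyes.camera_params('top');print('red top edge z.21',onz(t,[[250,118],[310,140]],.21),'base',onz(t,[[250,157],[300,172]],0))
E
```

```text
t: 5.7
tcp_pos: [0.4923, 0.2208, 0.2211]
tool_rot: [0.728, 0.685, 0.0, 0.0]
force: [-0.2, 1.1, -1.3]
finger_gap: 0.415
gripper_force: 60.2
red top edge z.21 [[ 0.59297782  0.07722475  0.21      ]
 [ 0.56347548 -0.02026029  0.21      ]] base [[ 0.59143685  0.08076603  0.        ]
 [ 0.56666626 -0.02772159  0.        ]]
```

```bash
python3 -m inch '[{"dx":-1.7,"dy":-0.3,"dz":0,"wx":0,"wy":0,"wz":0},{"dx":-3.4,"dy":-0.5,"dz":0,"wx":0,"wy":0,"wz":0},{"dx":-3.4,"dy":-0.5,"dz":0,"wx":0,"wy":0,"wz":0},{"dx":-3.4,"dy":-0.4,"dz":0,"wx":0,"wy":0,"wz":0},{"dx":-3.4,"dy":-0.4,"dz":0,"wx":0,"wy":0,"wz":0},{"dx":-1.7,"dy":0,"dz":0,"wx":0,"wy":0,"wz":0},{"dx":0,"dy":0,"dz":0,"wx":0,"wy":0,"wz":0}]'
python3 - <<'E'
from h import *
a,b,w=[eyes.snapshot(n)[:,:,::-1] for n in('scene','top','wrist')]
cv2.imwrite('pics/s3.png',a);cv2.imwrite('pics/t3.png',b);cv2.imwrite('pics/w3.png',w)
o=np.hstack([cv2.resize(a[60:260,80:340],(400,308)),cv2.resize(b[120:320,220:480],(400,308))])
cv2.imwrite('pics/c3.png',np.vstack([o,np.hstack([cv2.resize(w,(390,292)),np.zeros((292,410,3),np.uint8)])]))
E
```

```text
t: 6.58
tcp_pos: [0.4606, 0.0508, 0.2204]
tool_rot: [0.729, 0.684, -0.0, -0.0]
force: [-0.5, -0.1, -2.7]
finger_gap: 0.411
gripper_force: 60.2
```

View pics/c3.png

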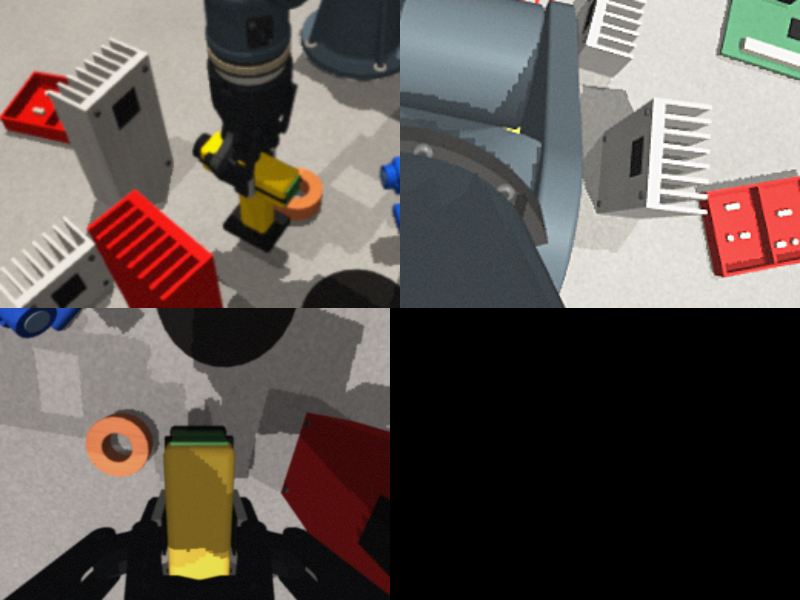

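Thermometer is upright in the grip: nozzle at scene ≈(212,153), rear-top edge in wrist ≈ row 183. I'll compare these with predictions.

Run:
```python
from h import *
s,t,w=[eyes.camera_params(n) for n in('scene','top','wrist')]
S=sense();p=S['tcp_pos'];M=R.from_quat(S['tool_rot']).as_matrix();u=-M[:,0];v=M[:,1];z=np.array([0,0,1]);print('u',u,np.degrees(np.arctan2(u[1],u[0])))
B=np.array([p[0],p[1],.165]);
print('wrist rear-top corners',proj(w,[B-.05*u+.018*z+k*.018*v for k in(-1,1)]))
print('scene lens, front-top corners, rear-top, foot corners',proj(s,[B+.072*u]+[B+.06*u+.018*z+k*.018*v for k in(-1,1)]+[B-.05*u+.018*z+k*.018*v for k in(-1,1)]))
e=onz(t,[[385.7,185],[376.6,255]],.21);print('edge',e,np.linalg.norm(e[0]-e[1]),e.mean(0))
print('need tool cm to patch pose',100*M.T@(np.array([.448,-.136,p[2]])-.132*u-p))
i=cv2.imread('pics/s3.png')[120:260,190:300];cv2.imwrite('pics/c4.png',cv2.resize(i,None,fx=5,fy=4.2857))
```

```text
u [-6.04675224e-02 -9.98170148e-01 -1.87273820e-04] -93.46664861459342
wrist rear-top corners [[209.34363599 178.9580082 ]
 [311.75540121 178.95592654]]
scene lens, front-top corners, rear-top, foot corners [[211.37417815 154.88679733]
 [221.94015731 144.03210677]
 [209.74030541 157.67470595]
 [277.21476964 169.9234348 ]
 [265.96160007 185.17861549]]
edge [[ 0.4998689  -0.14166255  0.21      ]
 [ 0.39127545 -0.12899106  0.21      ]] 0.10933025802551753 [ 0.44557218 -0.13532681  0.21      ]
need tool cm to patch pose [-5.70527139e+00 -1.36717094e-01 -3.49308350e-03]
```

View pics/c4.png

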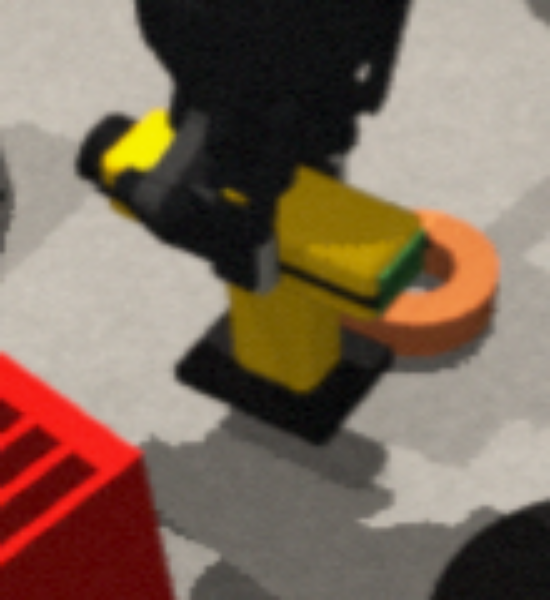

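Prediction and picture agree to 2–4 px. Advancing 5.7 cm and holding.

```bash
python3 -m inch '[{"dx":-1.4,"dy":-0.1,"dz":0,"wx":0,"wy":0,"wz":0},{"dx":-1.5,"dy":0,"dz":0,"wx":0,"wy":0,"wz":1},{"dx":-1.5,"dy":0,"dz":0,"wx":0,"wy":0,"wz":0},{"dx":-1.2,"dy":0,"dz":0,"wx":0,"wy":0,"wz":0},{"dx":0,"dy":0,"dz":0,"wx":0,"wy":0,"wz":0},{"dx":0,"dy":0,"dz":0,"wx":0,"wy":0,"wz":0}]'
python3 - <<'E'
from h import *
i=eyes.snapshot('scene')[:,:,::-1]
s=eyes.camera_params('scene')
S=sense();p=S['tcp_pos'];M=R.from_quat(S['tool_rot']).as_matrix();u=-M[:,0]
B=np.array([p[0],p[1],.165]);L=B+.072*u;print(p,u,'lens',L,'patch rel',.448-L[0],-.136-L[1],'px lens/patch',proj(s,[L,[.448,-.136,.165]]))
cv2.imwrite('pics/s5.png',cv2.resize(i[70:220,90:290],(800,600)))
E
```

```text
t: 7.48
tcp_pos: [0.4561, -0.0034, 0.2204]
tool_rot: [0.734, 0.679, 0.0, -0.0]
force: [-0.2, 0.2, -1.1]
finger_gap: 0.413
gripper_force: 60.2
[ 0.45609706 -0.00321971  0.22039911] [-7.76355393e-02 -9.96981781e-01 -2.26179566e-04] lens [ 0.4505073  -0.0750024   0.16498372] patch rel -0.0025072971604251926 -0.060997600033710395 px lens/patch [[187.2280004  141.88439001]
 [161.32625503 129.99811026]]
```

View pics/s5.png

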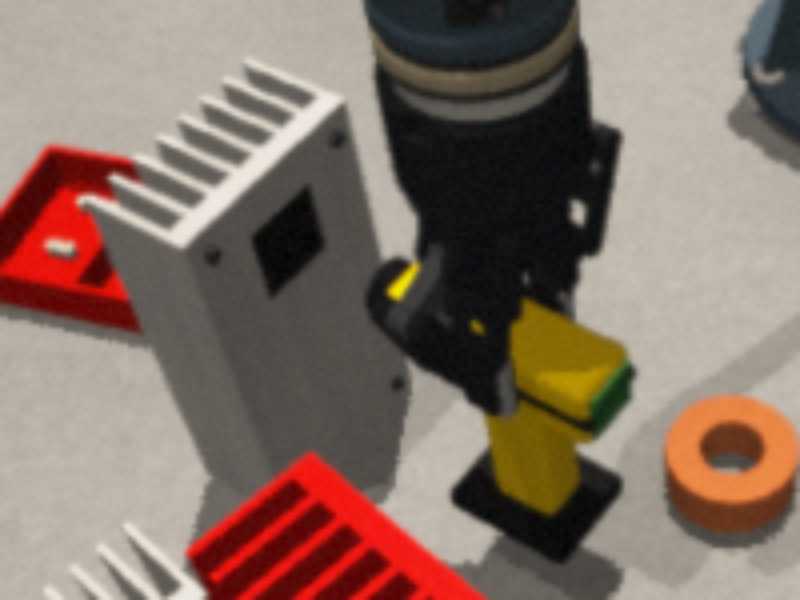

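The lens is at (186,142), where predicted, and points at the patch at (162,130) about 60 mm away. Now I'll hold for 2.5 s.

```bash
for k in 1 2; do python3 -m inch '[{"dx":0,"dy":0,"dz":0,"wx":0,"wy":0,"wz":0},{"dx":0,"dy":0,"dz":0,"wx":0,"wy":0,"wz":0},{"dx":0,"dy":0,"dz":0,"wx":0,"wy":0,"wz":0},{"dx":0,"dy":0,"dz":0,"wx":0,"wy":0,"wz":0},{"dx":0,"dy":0,"dz":0,"wx":0,"wy":0,"wz":0},{"dx":0,"dy":0,"dz":0,"wx":0,"wy":0,"wz":0},{"dx":0,"dy":0,"dz":0,"wx":0,"wy":0,"wz":0},{"dx":0,"dy":0,"dz":0,"wx":0,"wy":0,"wz":0},{"dx":0,"dy":0,"dz":0,"wx":0,"wy":0,"wz":0},{"dx":0,"dy":0,"dz":0,"wx":0,"wy":0,"wz":0}]'; done
python3 - <<'E'
from h import *
c=eyes.camera_params('top');i=cv2.imread('pics/top0.png')
g=cv2.cvtColor(i,cv2.COLOR_BGR2GRAY);m=(g<62).astype(np.uint8)*255;m[:,:140]=0;m[:,230:]=0;m[:150]=0;m[240:]=0
k=max(cv2.findContours(m,0,2)[0],key=cv2.contourArea);h=cv2.convexHull(k);r=onz(c,h[:,0],.006)[:,:2]
# circle fit
x=np.linalg.lstsq(np.c_[2*r,np.ones(len(r))],(r**2).sum(1),rcond=None)[0];print('mat top',x[:2],np.sqrt(x[2]+x[0]**2+x[1]**2))
S=sense();M=R.from_quat(S['tool_rot']).as_matrix();
for q in(x[:2],[.499,.216]):print(100*M.T@(np.r_[q,S['tcp_pos'][2]]-S['tcp_pos']))
E
```

```text
t: 8.78
tcp_pos: [0.4562, -0.0034, 0.2204]
tool_rot: [0.734, 0.679, 0.0, 0.0]
force: [-0.3, 0.5, -2.2]
finger_gap: 0.414
gripper_force: 60.2
t: 10.02
tcp_pos: [0.4562, -0.0034, 0.2204]
tool_rot: [0.734, 0.679, -0.0, -0.0]
force: [0.0, -0.4, -2.0]
finger_gap: 0.414
gripper_force: 60.2
mat top [0.49767262 0.21093892] 0.07371578208244753
[ 2.16901362e+01  2.47292330e+00 -9.46186035e-05]
[ 2.22050180e+01  2.56599102e+00 -9.74587778e-05]
```

```bash
python3 -m inch '[{"dx":1.9,"dy":0,"dz":0,"wx":0,"wy":0,"wz":0},{"dx":3,"dy":0.2,"dz":0,"wx":0,"wy":0,"wz":0},{"dx":3,"dy":0.4,"dz":0,"wx":0,"wy":0,"wz":0},{"dx":3,"dy":0.4,"dz":0,"wx":0,"wy":0,"wz":0},{"dx":3,"dy":0.5,"dz":0,"wx":0,"wy":0,"wz":0},{"dx":3,"dy":0.5,"dz":0,"wx":0,"wy":0,"wz":0},{"dx":3,"dy":0.5,"dz":0,"wx":0,"wy":0,"wz":0},{"dx":2,"dy":0,"dz":0,"wx":0,"wy":0,"wz":0},{"dx":0,"dy":0,"dz":0,"wx":0,"wy":0,"wz":0}]' && python3 -m inch '[{"dx":0,"dy":0,"dz":1.2,"wx":0,"wy":0,"wz":0},{"dx":0,"dy":0,"dz":1.2,"wx":0,"wy":0,"wz":0},{"dx":0,"dy":0,"dz":0.9,"wx":0,"wy":0,"wz":0},{"dx":0,"dy":0,"dz":0.5,"wx":0,"wy":0,"wz":0},{"dx":0,"dy":0,"dz":0.2,"wx":0,"wy":0,"wz":0},{"dx":0,"dy":0,"dz":0.1,"wx":0,"wy":0,"wz":0},{"dx":0,"dy":0,"dz":0,"wx":0,"wy":0,"wz":0}]'
python3 - <<'E'
from h import *
a=eyes.snapshot('scene')[:,:,::-1]; cv2.imwrite('pics/s6.png',cv2.resize(a[180:330,240:440],(800,600)))
E
```

```text
t: 11.15
tcp_pos: [0.4978, 0.214, 0.2202]
tool_rot: [0.733, 0.68, -0.0, -0.0]
force: [-0.2, 0.5, -1.4]
finger_gap: 0.411
gripper_force: 60.2
t: 12.02
tcp_pos: [0.4983, 0.2131, 0.1796]
tool_rot: [0.734, 0.679, 0.0, 0.0]
force: [0.5, -0.3, -1.8]
finger_gap: 0.41
gripper_force: 60.2
```

View pics/s6.png

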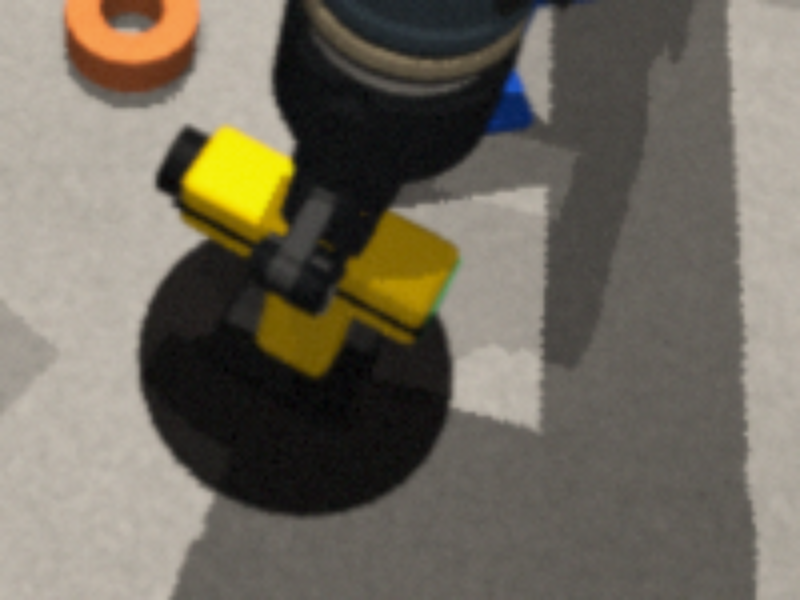

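The thermometer is over the mat centre at crop (295,365), still upright and about 2 mm up. Lowering until contact.

```bash
python3 -m inch '[{"dx":0,"dy":0,"dz":0.1,"wx":0,"wy":0,"wz":0},{"dx":0,"dy":0,"dz":0.1,"wx":0,"wy":0,"wz":0},{"dx":0,"dy":0,"dz":0,"wx":0,"wy":0,"wz":0},{"dx":0,"dy":0,"dz":0,"wx":0,"wy":0,"wz":0}]'; python3 -m inch '[{"dx":0,"dy":0,"dz":0.1,"wx":0,"wy":0,"wz":0},{"dx":0,"dy":0,"dz":0,"wx":0,"wy":0,"wz":0},{"dx":0,"dy":0,"dz":0,"wx":0,"wy":0,"wz":0}]'
```

```text
t: 12.58
tcp_pos: [0.4982, 0.2131, 0.1778]
tool_rot: [0.734, 0.679, 0.0, 0.0]
force: [-0.7, -0.4, 3.1]
finger_gap: 0.416
gripper_force: 60.5
t: 12.95
tcp_pos: [0.4981, 0.213, 0.1777]
tool_rot: [0.734, 0.679, 0.0, 0.0]
force: [-3.4, 0.4, 9.5]
finger_gap: 0.416
gripper_force: 61.6
```

Contact (about 9 N). I'll open, let it settle and rise straight up.

```bash
python3 -m inch '[{"dx":0,"dy":0,"dz":0,"wx":0,"wy":0,"wz":0},{"dx":0,"dy":0,"dz":0,"wx":0,"wy":0,"wz":0},{"dx":0,"dy":0,"dz":0,"wx":0,"wy":0,"wz":0},{"dx":0,"dy":0,"dz":0,"wx":0,"wy":0,"wz":0},{"dx":0,"dy":0,"dz":0,"wx":0,"wy":0,"wz":0},{"dx":0,"dy":0,"dz":0,"wx":0,"wy":0,"wz":0},{"dx":0,"dy":0,"dz":0,"wx":0,"wy":0,"wz":0},{"dx":0,"dy":0,"dz":0,"wx":0,"wy":0,"wz":0}]' 1 && python3 -m inch '[{"dx":0,"dy":0,"dz":-1,"wx":0,"wy":0,"wz":0},{"dx":0,"dy":0,"dz":-2,"wx":0,"wy":0,"wz":0},{"dx":0,"dy":0,"dz":-3,"wx":0,"wy":0,"wz":0},{"dx":0,"dy":0,"dz":-3,"wx":0,"wy":0,"wz":0},{"dx":0,"dy":0,"dz":-3,"wx":0,"wy":0,"wz":0},{"dx":0,"dy":0,"dz":-3,"wx":0,"wy":0,"wz":0},{"dx":0,"dy":0,"dz":0,"wx":0,"wy":0,"wz":0},{"dx":0,"dy":0,"dz":0,"wx":0,"wy":0,"wz":0}]'
python3 - <<'E'
from h import *
i=eyes.snapshot('wrist')[:,:,::-1].copy();c=eyes.camera_params('wrist');cv2.imwrite('pics/w7.png',i)
m=cv2.inRange(cv2.cvtColor(i,cv2.COLOR_BGR2HSV),(20,120,60),(35,255,255))
for k in cv2.findContours(m,0,2)[0]:
  if cv2.contourArea(k)>1500:
    b=cv2.boxPoints(cv2.minAreaRect(k));q=onz(c,b,.139);print(b.mean(0),q.mean(0),cv2.minAreaRect(k)[1],np.linalg.norm(q[0]-q[1]),np.linalg.norm(q[1]-q[2]))
E
```

```text
t: 13.95
tcp_pos: [0.4981, 0.213, 0.1764]
tool_rot: [0.734, 0.679, 0.0, -0.0]
force: [-0.5, -0.3, 0.4]
finger_gap: 0.998
gripper_force: 0.0
t: 14.95
tcp_pos: [0.4975, 0.2129, 0.326]
tool_rot: [0.734, 0.679, -0.0, -0.0]
force: [-0.1, 0.5, 0.7]
finger_gap: 0.999
gripper_force: 0.0
[261.  190.5] [0.49670767 0.2069527  0.139     ] (121.0, 42.0) 0.03369539973485607 0.10886908533672082
[468.79913 166.68501] [0.67076235 0.21639015 0.139     ] (100.22193145751953, 79.28166198730469) 0.06532773246262896 0.08261314195144132
```

View pics/w7.png

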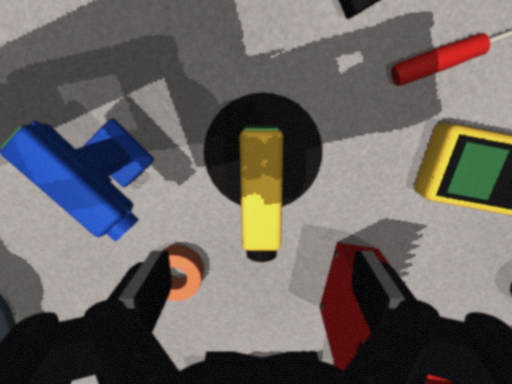

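The thermometer stands upright and free at (261,190), over the mat centred at (263,151). Its barrel is within about 1 cm of the mat centre, and the gripper is clear.

```bash
python3 -c "
from station import workorder
print(workorder.sign_off())"
```

```text
the job is handed in; nothing more can be done
None
```

The thermometer's lens was held about 60 mm from the tall heat sink's patch for 2.5 s, and it is back upright on its mat about 1 cm or less from the centre by my measurements; the job is handed in, but no verdict came back.

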